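Level a tilting tube-rack stand and lock it with its pin

TASK

The tube rack on the tilting stand has tipped over to one end: bring its cradle level and lock it there with the steel pin that is parked in the grey block. The top-heavy cradle will not stay level by itself, so stand the pin in the guide hole first, let go of it, and then gently press down the raised end until the pin drops fully home; never force the cradle, and leave everything else on the bench where it is.

Things in the scene. Friction and masses are not known exactly. Their poses are not given: they have to be found in the camera images.
- stand: Tilting tube-rack stand of bare aluminium, fixed. Origin on the bench below the middle of the trunnion axis; z up; y along that axis; -x side faces roughly to the robot. Base plate 200 (x) by 210 mm, 12 thick, from y -95 to +115. Cheeks at y -75 (122 mm tall) and y +75 (166 mm tall) carry the trunnion at 100 mm height. A steel guide block sits on the +y cheek.
- cradle (a joint): Tilt of the cradle in rad about the stand's y axis: 0 level; positive: far (+x) end down, near (-x) end raised. Stops at -0.45 and 0.45. Turns freely, slightly damped; top-heavy: let go, it flops within about 3 s to one of its stops and never stays level unless locked. 1 to 2 N down on the raised ledge tips it. Locked by the pin it stays within about 0.06 rad of 0 and its ledge goes hard.
- cradle_axis (a point): Middle of the cradle, on the trunnion axis, 100 mm above the bench. The cradle is an aluminium tray 200 (along the stand's x) by 116 mm, 8 mm thick, its mid-plane on the axis; fixed on its middle a white rack (104 x 108 mm) of blue-capped tubes reaching 48 mm above the axis when level.
- ledge_near (a point): middle of the upper face of the cradle's bare end ledge (48 mm wide, 116 mm long) on the stand's -x side, 83 mm from the trunnion axis; moves with the cradle; to be pressed when raised
- ledge_far (a point): the same on the stand's +x side, 83 mm from the trunnion axis; moves with the cradle
- guide (a point): centre of the mouth of the vertical 16 mm through hole in the guide block (44 x 44 mm, 24 mm thick, steel), on its upper face, 190 mm above the bench; 3 mm lead-in chamfer. Stand frame: x 0, y +95 mm. 6 mm below the block runs the rim of the index disc.
- slot (a point): Middle of the mouth of the slot in the steel index disc (radius 60, 18 mm thick, top at 160 mm height, turns with the cradle). Slot 16.5 mm wide, 24 deep, below the guide hole exactly when the cradle is level; the rest of the rim is smooth and polished. A pin left loose in the guide stands on the rim and drops into the slot by its weight when the slot passes slowly (under 0.4 rad/s) beneath it.
- pin: Locking pin, loose, 90 mm long, about 110 g, at the start upright in the pin block. Steel shaft 14 mm thick, 50 long, 2 mm chamfer at the tip; above it a black cylindrical grip, 26 mm thick, 40 tall. Origin: centre of the shaft's tip; z towards the grip. Origin's height above the bench: standing on the disc's rim in the guide 160 mm; fully home, grip's shoulder on the guide block, 140 mm.
- pin_block: grey plastic block, 60 x 60 x 56 mm, fixed to the bench, with a vertical 17 mm hole in which the pin is parked, shoulder on the block's top; origin: centre of its underside
- red_rack: red plastic tube rack, 80 x 80 x 50 mm block, loose; origin: centre of its underside
- foam_rack: flat white rack, 130 x 90 x 30 mm, loose; origin: centre of its underside
- marker: black marker pen, 110 mm long, 14 mm thick, lying on the bench; loose
- jar: glass jar with a white cap, 64 mm wide, 90 mm tall; loose; origin: centre of its underside
- wash_bottle: white plastic bottle, 70 mm wide, 170 mm tall; loose; origin: centre of its underside
- reagent: glass bottle with a blue cap, 72 mm wide, 160 mm tall; loose; origin: centre of its underside
- timer: white bench timer, 70 x 70 x 22 mm; loose; origin: centre of its underside
Not all that is in view belongs to the job. Leave any purple look-alike of the pin alone.

How it is judged (in metres and radians):
At the end, for the whole second after the job is handed in: The cradle stands level within 0.08 rad and still, and the pin is upright (within 0.12 rad) in the guide hole (tip within 6 mm of its axis), fully home (its tip lower than 143.5 mm above the bench; 140 mm is the shoulder on the guide block), at rest (value of joint cradle between -0.08 and 0.08 rad and velocity of joint cradle between -0.05 and 0.05 rad/s and horizontal distance between pin and guide below 0.006 m and z of pin in the frame of stand below 0.1435 m and angle between pin's own z axis and vertical below 0.12 rad and linear speed of pin below 0.02 m/s); the robot touches nothing.
It fails at once if the cradle is forced: the robot presses on it with more than 40 N (contact force between any of the arm, the fingers and cradle above 40 N).
It fails at once if something else on the bench (racks, marker, jar, bottles, timer) is moved by more than 30 mm (distance of any of red_rack, foam_rack, marker, jar, wash_bottle, reagent, timer from where it was at the start of the episode above 0.03 m).
It also fails if it takes over 48 s, if anything falls off the work surface, if the arm or the gripper's body presses on something with over 40 N, if the wrist force passes 120 N, or if a joint passes its speed limit or range.

ROBOT

A 6-joint arm with a two-finger parallel gripper is mounted at the origin on the work surface. World frame = base frame: x ahead of the robot, y to its left, z up, the work surface at z = 0. Lengths are in m, angles in degrees, forces in N, time in s.
With the tool pointing down it reaches from about 0.3 to 0.775 m from the base axis. Payload 14.6 kg.
Tool frame: the origin (TCP) lies on the centre line of the jaws, within the pads' length; the fingertips stand 11 mm ahead of it and the grasp point (between the pads) lies 8 mm behind it; x points along the fingers, y is the direction in which the jaws open and shut, and the axes are right-handed (so a half turn about x gives the same grasp; the last joint's range is limited). The gripper opens to 85 mm and grips with 20 to 120 N. Pads are 22 mm wide; open, the fingers measure 114 mm over their backs; the gripper's body (76 mm by 85 mm) begins 54 mm behind the grasp point. The pads swing forward as they close: fully open they stand 13 mm farther back than shut.
Start: joints at [62.303, 17.183, 87.147, -0, 75.671, -3.816], TCP at [0.223, 0.503, 0.242] pointing down, gripper open.
Joint ranges: [-173.82, 173.82], [-45.26, 126.66], [13.44, 144.39], [-59.66, 239.66], [0, 175.72], [-146.38, 146.38]. Speed limits (degrees/s): [127.2, 127.2, 147.25, 180, 180, 180].

INTERFACE

Orientations are given as a 3x3 rotation matrix whose columns are the frame's x, y, z axes.
In Python, from cell import state, imaging, order gives the robot as it stands. The module is installed in compiled form; this text tells all that it offers.
- The arm moves only by the tool jog_arm, never from a script. Its argument "plan" is a list that holds one entry, the list of rows, each a list of 7 numbers: the closure, from -1 (fully open) to 1 (shut), then the shift along the tool's x, y, z in mm, then the turn, a rotation vector about the tool's x, y, z in units of 5 degrees (1.0 is 5 degrees). A call has 1 to 12 rows; each row shifts and turns the commanded pose from where the row before left it, along the tool's axes as they then stand; what a row does not reach is not made up. A row lasts 1/12 s, in which the tool goes at most 41.7 mm and 7.16 degrees, less where a joint would pass 70% of its speed; a pose out of reach is approached as far as the arm can. A call with a gripper value outside its range is refused whole. The fingers move at their own pace and stop on an object; the grip force is fixed at half the most. Time passes only in rows, so rows that do not move let the fingers close. It gives the time, the measured TCP pose, the force and the opening at its end, in the units of the state.
- state(): the state, without advancing time (a new reading comes with each control period).
- imaging.read_camera(name): name is "scene" or "side" or "wrist"; returns a dict with "pixels" (420x560x3 uint8, blue, green, red), "K" (3x3 intrinsics, pixels), "rvec" (rotation vector, rad) and "tvec" (3), from world to camera coordinates, as OpenCV has them; the wrist camera has in their place "tool_from_camera" (4x4, takes a point from camera to tool coordinates, whose origin is the TCP and whose axes are the tool frame's). Camera axes: x right, y down, z forward; pixel columns grow to the right and rows downward; lengths in m; the calibration is good to about 2 mm. A picture is of the moment at which its call begins: read the wrist's pose just before it. There is no depth.
- order.hand_in(): hands the job in, once; it reports no verdict.
The state is a dict: "time": time; "q": joint angles; "joint_velocities": joint speeds; "tau": joint torques, N m; "eef_pos": TCP position; "tool_rot": TCP orientation; "contact_force": force on the tool from outside, world axes, zero at the start; "moment": the same for the moment, N m; "gripper_width": opening from 0.0 (shut) to 1.0 (fully open).
Only numpy, scipy, OpenCV 4.12 (cv2) and the standard library are available. Lean on these libraries where they do the work, as an engineer would, in place of code of your own. Each camera call takes 0.05 s, during which the arm holds its last target. There are 200 camera calls.

## Working session

There is one attempt and no reset: what is moved stays moved. The work goes in short steps, Python scripts to look and compute and a tool call to move; the robot and the scene stay as the last step left them, time stands still between calls to the robot, and variables do not carry over. Pictures are saved under pics/ and viewed, about 8 in all and at most 12, crops included, and the job is handed in when it is done.

Besides the shell and the picture viewer there is one more tool, called by a JSON object that holds its "fn" and its "kwargs". jog_arm: Moves the arm, as the interface text tells. Its arguments: {"type":"object","properties":{"plan":{"type":"array"}},"required":["plan"]}

```bash
mkdir -p pics; cat > h.py <<'E'
import cv2,numpy as np
from cell import state,imaging,order
def snap(n,f):
    s=state();d=imaging.read_camera(n);cv2.imwrite('pics/'+f+'.png',d['pixels'])
    np.savez('pics/'+f+'.npz',s_pos=s['eef_pos'],s_rot=s['tool_rot'],**d);return d
def cam(f):
    d=np.load('pics/'+f+'.npz');K=d['K']
    if 'rvec' in d: R=cv2.Rodrigues(d['rvec'])[0];t=d['tvec'].reshape(3)
    else:
        T=np.eye(4);T[:3,:3]=d['s_rot'];T[:3,3]=d['s_pos'];T=np.linalg.inv(T@d['tool_from_camera']);R=T[:3,:3];t=T[:3,3]
    return K,R,t
def ray(f,u,v):
    K,R,t=cam(f);return -R.T@t,R.T@np.linalg.inv(K)@[u,v,1]
def at(f,u,v,z):
    c,d=ray(f,u,v);return c+d*(z-c[2])/d[2]
def tri(*obs):
    A=np.zeros((3,3));b=np.zeros(3)
    for f,u,v in obs:
        c,d=ray(f,u,v);d=d/np.linalg.norm(d);P=np.eye(3)-np.outer(d,d);A+=P;b+=P@c
    return np.linalg.solve(A,b)
def proj(f,p):
    K,R,t=cam(f);q=K@(R@np.asarray(p)+t);return q[:2]/q[2]
E
python3 - <<'E'
from h import *
for n in('scene','side','wrist'): snap(n,n+'0')
a=[cv2.imread(f'pics/{n}0.png') for n in('scene','side')]
for n,i in zip('ab',a): cv2.imwrite(f'pics/{n}.png',cv2.resize(i,(800,600),interpolation=cv2.INTER_CUBIC))
for n in('scene','side','wrist'):
    K,R,t=cam(n+'0');print(n,(-R.T@t).round(3),R[2].round(2))
print(state())
E
```

```text
scene [ 0.973 -0.716  0.814] [-0.36  0.69 -0.63]
side [ 0.166 -0.488  0.688] [ 0.47  0.59 -0.66]
wrist [0.147 0.536 0.374] [ 0.29 -0.13 -0.95]
{'time': 0.15, 'q': array([ 6.23048890e+01,  1.72102023e+01,  8.71703019e+01, -7.81156997e-04,
        7.56692010e+01, -3.81372749e+00]), 'joint_velocities': array([-0.00765527, -0.21587691, -0.19666085,  0.05063291,  0.06696788,
        0.01205651]), 'tau': array([ 2.34553067e-03, -5.43661380e+01, -3.61889255e+01,  1.63766038e-05,
        3.11423522e-03, -5.61870286e-05]), 'eef_pos': array([0.22258051, 0.50278389, 0.24184708]), 'tool_rot': array([[-3.91497693e-04,  4.04841246e-01,  9.14386905e-01],
       [-7.74269685e-04,  9.14386578e-01, -4.04841433e-01],
       [-9.99999624e-01, -8.66476548e-04, -4.45239321e-05]]), 'contact_force': array([-0.05153341, -0.19738063,  0.62870676]), 'moment': array([0.01657094, 0.01064427, 0.02484777]), 'gripper_width': 0.9986080647151754}
```

View pics/a.png

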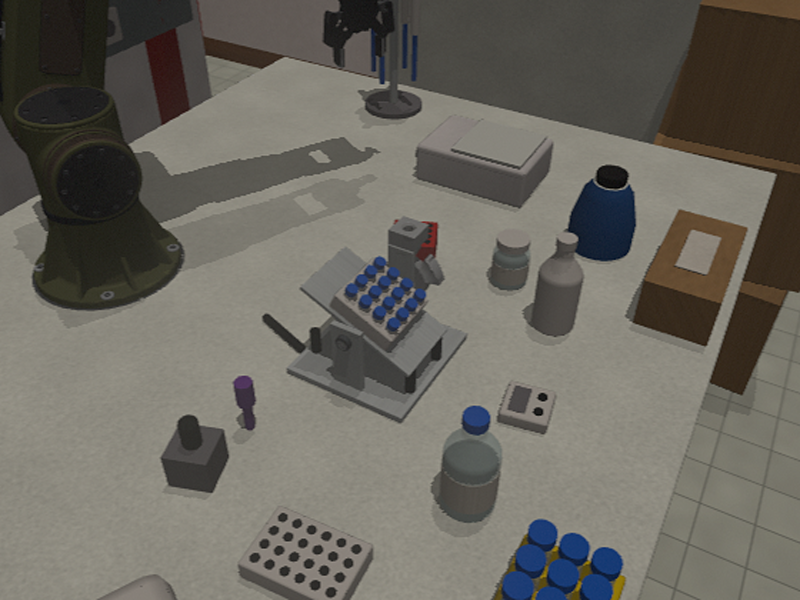

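View pics/b.png

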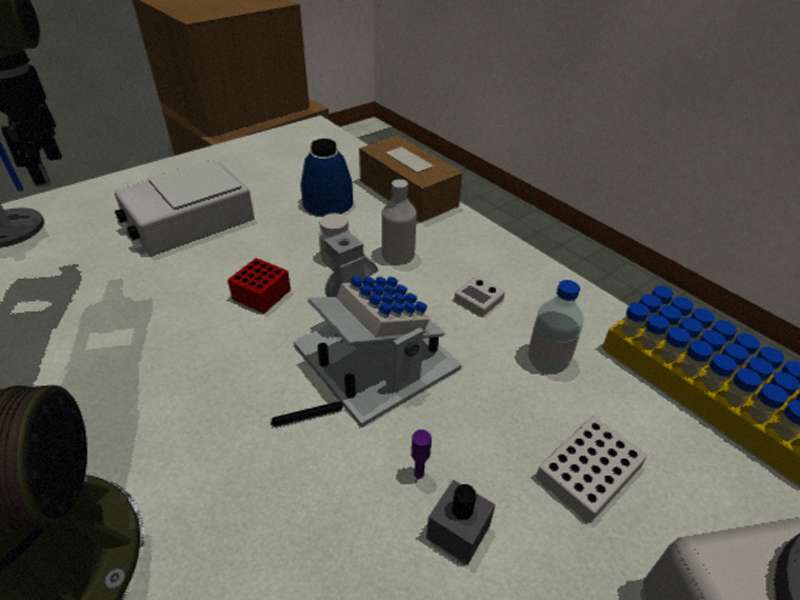

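Candidates for the pin: the black grip in the grey block (scene ≈(189,432), side ≈(464,500)), the purple look-alike (245,400)/(421,455), the black stop posts (316,340) and the marker (283,332). By the description it is the black grip in the grey block. The near ledge is the raised one. Next is a close crop of the pin and guide in both views.

```bash
python3 - <<'E'
from h import *
# crops in 560x420 px: (x0,y0) size 80x60 x5 =400x300
o=np.zeros((600,800,3),np.uint8)
for k,(n,x,y) in enumerate([('scene',100,280),('side',285,325),('scene',250,145),('side',205,155)]):
    i=cv2.imread(f'pics/{n}0.png')[y:y+60,x:x+80]
    i=np.clip(cv2.resize(i,(400,300),interpolation=cv2.INTER_CUBIC)*1.5,0,255)
    o[(k//2)*300:(k//2)*300+300,(k%2)*400:(k%2)*400+400]=i
cv2.imwrite('pics/c.png',o)
E
```

```text
(no output)
```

View pics/c.png

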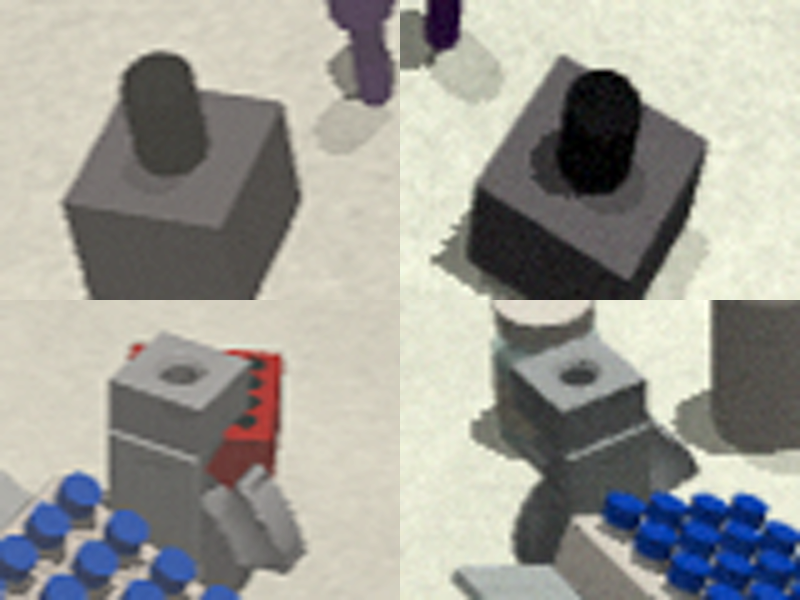

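```bash
python3 - <<'E'
from h import *
org={'scene0p':(100,280),'side0p':(285,325),'scene0g':(250,145),'side0g':(205,155)}
def px(k,u,v):
    if u>=400:u-=400
    if k[-1]=='g': v-=300
    return k[:-1],org[k][0]+(u+.5)/5-.5,org[k][1]+(v+.5)/5-.5
g=[px('scene0g',183,374),px('side0g',578,376)]
for o in g: print('guide@.19',at(*o,.19).round(4))
print('tri',tri(*g).round(4))
for k,c in(('scene0g',[(165,332),(248,362),(203,408),(110,380)]),('side0g',[(575,338),(646,381),(578,411),(512,370)]),):
    P=np.array([at(*px(k,*q),.19) for q in c]);print(P.mean(0).round(4),[(np.linalg.norm(P[i]-P[i-1]).round(3),np.degrees(np.arctan2(*(P[i]-P[i-1])[1::-1])).round(1)) for i in range(4)])
P=np.array([at(*px('side0p',*q),.056) for q in [(562,56),(707,143),(630,280),(475,186)]]);print('pinblock',P.mean(0).round(4),[(np.linalg.norm(P[i]-P[i-1]).round(3),np.degrees(np.arctan2(*(P[i]-P[i-1])[1::-1])).round(1)) for i in range(4)])
P=np.array([at(*px('scene0p',*q),.056) for q in [(286,103),(222,228),(65,203)]]);print('pb scene',((P[0]+P[2])/2).round(4))
for o in(px('scene0p',159,75),px('side0p',603,90)): print('pintop',at(*o,.096).round(4))
for o in(px('scene0p',170,155),px('side0p',595,173)): print('pinbot',at(*o,.056).round(4))
# other things (full picture at 800x600 -> *.7)
for n,u,v,z in[('scene0',245,382,.08),('side0',421,437,.08),('scene0',408,228,.19),('scene0',345,250,.136),('scene0',288,370,.012),('scene0',402,417,.012),('scene0',466,335,.012),('side0',294,345,.012),('side0',362,424,.012),('side0',461,366,.012),
 ('scene0',513,238,.09),('scene0',567,240,.17),('scene0',476,412,.16),('side0',334,222,.09),('side0',400,185,.17)]: print(n,u,v,at(n,u*.7,v*.7,z).round(3))
E
```

```text
guide@.19 [0.5399 0.1154 0.19  ]
guide@.19 [0.5352 0.1108 0.19  ]
tri [0.5385 0.117  0.1869]
[0.538  0.1177 0.19  ] [(np.float64(0.044), np.float64(86.9)), (np.float64(0.042), np.float64(-4.1)), (np.float64(0.04), np.float64(-90.7)), (np.float64(0.044), np.float64(-178.6))]
[0.5357 0.1118 0.19  ] [(np.float64(0.037), np.float64(6.6)), (np.float64(0.047), np.float64(-82.1)), (np.float64(0.037), np.float64(-179.1)), (np.float64(0.044), np.float64(98.5))]
pinblock [ 0.4389 -0.2805  0.056 ] [(np.float64(0.06), np.float64(17.7)), (np.float64(0.059), np.float64(-72.4)), (np.float64(0.058), np.float64(-161.5)), (np.float64(0.059), np.float64(109.4))]
pb scene [ 0.441  -0.2772  0.056 ]
pintop [ 0.4399 -0.2762  0.096 ]
pintop [ 0.4421 -0.2766  0.096 ]
pinbot [ 0.4395 -0.2796  0.056 ]
pinbot [ 0.437  -0.2834  0.056 ]
scene0 245 382 [ 0.448 -0.176  0.08 ]
side0 421 437 [ 0.455 -0.182  0.08 ]
scene0 408 228 [0.539 0.114 0.19 ]
scene0 345 250 [0.446 0.085 0.136]
scene0 288 370 [ 0.44  -0.074  0.012]
scene0 402 417 [ 0.634 -0.073  0.012]
scene0 466 335 [0.64  0.128 0.012]
side0 294 345 [0.434 0.125 0.012]
side0 362 424 [ 0.433 -0.077  0.012]
side0 461 366 [ 0.628 -0.082  0.012]
scene0 513 238 [0.638 0.309 0.09 ]
scene0 567 240 [0.747 0.231 0.17 ]
scene0 476 412 [ 0.768 -0.143  0.16 ]
side0 334 222 [0.634 0.3   0.09 ]
side0 400 185 [0.739 0.226 0.17 ]
```

The crop shows the black grip standing in the grey block (scene crop (160,110), side crop (600,130)). The guide hole is at about scene (286.6,159.8) and side (240.6,170.2). The pin is near (0.440,-0.278) and the guide near (0.5375,0.114). The stand's axes lie nearly along the world's. I'm moving above the pin now.

{"fn": "jog_arm", "kwargs": {"plan": [[[-1,0,-31.3,25.7,0,0,0],[-1,0,-31.3,25.7,0,0,0],[-1,0,-31.3,25.7,0,0,0],[-1,0,-31.3,25.7,0,0,0],[-1,0,-31.3,25.7,0,0,0],[-1,0,-31.3,25.7,0,0,0],[-1,0,-31.3,25.7,0,0,0],[-1,0,-31.3,25.7,0,0,0],[-1,0,-31.3,25.7,0,0,0],[-1,0,-31.3,25.7,0,0,0],[-1,0,-31.3,25.7,0,0,0],[-1,0,-31.3,25.7,0,0,0]]]}}

```text
time: 1.15
eef_pos: [0.3525, 0.0326, 0.2425]
tool_rot: [[0.001, 0.405, 0.914], [0.0, 0.914, -0.405], [-1.0, 0.0, 0.001]]
contact_force: [0.9, 1.1, -0.2]
gripper_width: 1.001
```

{"fn": "jog_arm", "kwargs": {"plan": [[[-1,0,-31.3,25.7,0,0,0],[-1,0,-31.3,25.7,0,0,0],[-1,0,-31.3,25.7,0,0,0],[-1,0,-31.3,25.7,0,0,0],[-1,0,-31.3,25.7,0,0,0],[-1,0,-31.3,25.7,0,0,0],[-1,0,-31.3,25.7,0,0,0],[-1,0,-31.3,25.7,0,0,0],[-1,0,0,0,1.32,0,0],[-1,0,0,0,1.32,0,0],[-1,0,0,0,1.32,0,0],[-1,0,0,0,1.32,0,0]]]}}

```text
time: 2.15
eef_pos: [0.4391, -0.2778, 0.2418]
tool_rot: [[-0.001, 0.773, 0.634], [0.001, 0.634, -0.773], [-1.0, -0.0, -0.001]]
contact_force: [0.5, -0.6, 1.0]
gripper_width: 0.995
```

{"fn": "jog_arm", "kwargs": {"plan": [[[-1,10,0,0,1.32,0,0],[-1,10,0,0,1.32,0,0],[-1,10,0,0,1.32,0,0],[-1,10,0,0,1.32,0,0],[-1,10,0,0,1.32,0,0],[-1,10,0,0,1.32,0,0],[-1,0,0,0,0,0,0],[-1,0,0,0,0,0,0]]]}}

```text
time: 2.82
eef_pos: [0.4391, -0.2775, 0.1821]
tool_rot: [[-0.001, 1.0, 0.006], [0.001, 0.006, -1.0], [-1.0, -0.001, -0.001]]
contact_force: [-0.2, -0.0, -0.9]
gripper_width: 1.004
```

```bash
python3 - <<'E'
from h import *
snap('wrist','w1');i=cv2.imread('pics/w1.png')
cv2.imwrite('pics/w1b.png',cv2.resize(np.clip(i*1.5,0,255).astype(np.uint8),(800,600),interpolation=cv2.INTER_CUBIC))
for p in([.44,-.278,.096],[.44,-.278,.056],[.437,-.282,.096]): print((proj('w1',p)/.7).round(1))
E
```

```text
[401.9 312.2]
[401.7 289.4]
[396.3 319.1]
```

View pics/w1b.png

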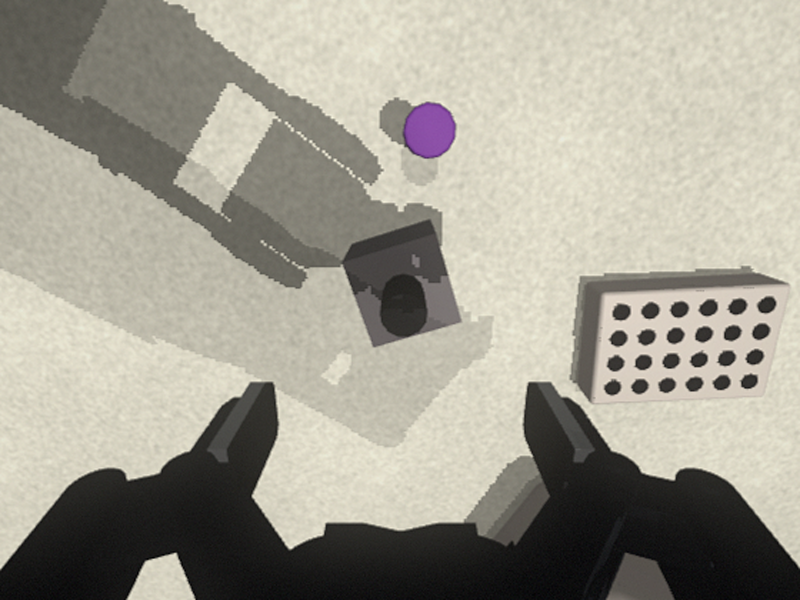

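The wrist picture shows the pin's grip top centred at about (403,313), which matches (0.441,-0.279). The purple decoy at (430,130) is well clear. Next I descend and grip.

{"fn": "jog_arm", "kwargs": {"plan": [[[-1,18,1.5,1,0,0,0],[-1,25,0,0,0,0,0],[-1,25,0,0,0,0,0],[-1,20,0,0,0,0,0],[-1,15,0,0,0,0,0],[-1,5,0,0,0,0,0],[1,0,0,0,0,0,0],[1,0,0,0,0,0,0],[1,0,0,0,0,0,0],[1,0,0,0,0,0,0],[1,0,0,0,0,0,0],[1,0,0,0,0,0,0]]]}}

```text
time: 3.87
eef_pos: [0.4411, -0.2788, 0.0753]
tool_rot: [[0.001, 1.0, 0.002], [-0.001, 0.002, -1.0], [-1.0, 0.001, 0.001]]
contact_force: [-2.2, 1.1, 6.4]
gripper_width: 0.286
```

{"fn": "jog_arm", "kwargs": {"plan": [[[1,0,0,0,0,0,0],[1,0,0,0,0,0,0],[1,0,0,0,0,0,0],[1,0,0,0,0,0,0]]]}}

```text
time: 4.2
eef_pos: [0.4411, -0.2788, 0.0753]
tool_rot: [[0.001, 1.0, 0.002], [-0.001, 0.002, -1.0], [-1.0, 0.001, 0.001]]
contact_force: [-2.2, 1.0, 6.2]
gripper_width: 0.291
```

{"fn": "jog_arm", "kwargs": {"plan": [[[1,-15,0,0,0,0,0],[1,-35,0,0,0,0,0],[1,-40,0,0,0,0,0],[1,-40,0,0,0,0,0],[1,-40,0,0,0,0,0],[1,-40,0,0,0,0,0],[1,-25,0,0,0,0,0]]]}}

```text
time: 4.78
eef_pos: [0.4408, -0.2786, 0.3141]
tool_rot: [[0.004, 1.0, 0.002], [-0.003, 0.002, -1.0], [-1.0, 0.004, 0.003]]
contact_force: [0.6, -0.3, 0.6]
gripper_width: 0.289
```

{"fn": "jog_arm", "kwargs": {"plan": [[[1,0,10.7,-37,0,0,0],[1,0,10.7,-37,0,0,0],[1,0,10.7,-37,0,0,0],[1,0,10.7,-37,0,0,0],[1,0,10.7,-37,0,0,0],[1,0,10.7,-37,0,0,0],[1,0,10.7,-37,0,0,0],[1,0,10.7,-37,0,0,0],[1,0,10.7,-37,0,0,0],[1,0,0,0,0,0,0],[1,0,0,0,0,0,0],[1,0,0,0,0,0,0]]]}}

```text
time: 5.78
eef_pos: [0.5362, 0.0544, 0.3094]
tool_rot: [[-0.0, 1.0, 0.003], [-0.0, 0.003, -1.0], [-1.0, -0.0, 0.0]]
contact_force: [-0.4, 0.1, -0.5]
gripper_width: 0.288
```

```bash
python3 - <<'E'
from h import *
snap('wrist','w2');i=cv2.imread('pics/w2.png')
cv2.imwrite('pics/w2b.png',cv2.resize(np.clip(i*1.5,0,255).astype(np.uint8),(800,600),interpolation=cv2.INTER_CUBIC))
print(state()['eef_pos'],(proj('w2',[.5375,.114,.19])/.7).round(1))
p=state()['eef_pos'];print((proj('w2',p-[0,0,.069])/.7).round(1))
E
```

```text
[0.53616588 0.05390004 0.30944774] [402.7 191.7]
[400.  324.4]
```

View pics/w2b.png

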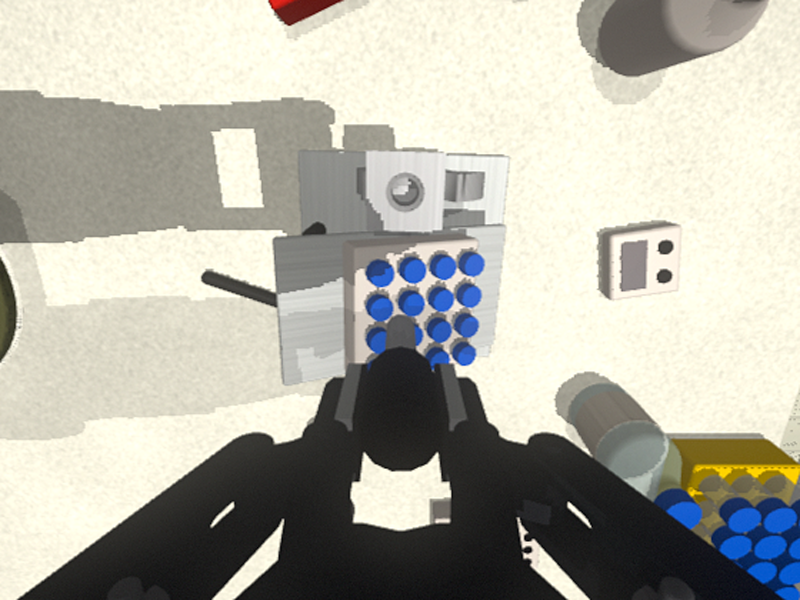

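The guide hole is at about (405,191), next to the predicted (402.7,191.7), and the pin tip at (400,322). One enlargement will refine both.

```bash
python3 - <<'E'
from h import *
i=cv2.imread('pics/w2.png')
c=lambda x,y:cv2.resize(i[y:y+60,x:x+40],(400,600),interpolation=cv2.INTER_CUBIC)
cv2.imwrite('pics/w2c.png',np.hstack([c(263,105),np.clip(c(260,205)*1.3,0,255).astype(np.uint8)]))
E
```

```text
(no output)
```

View pics/w2c.png

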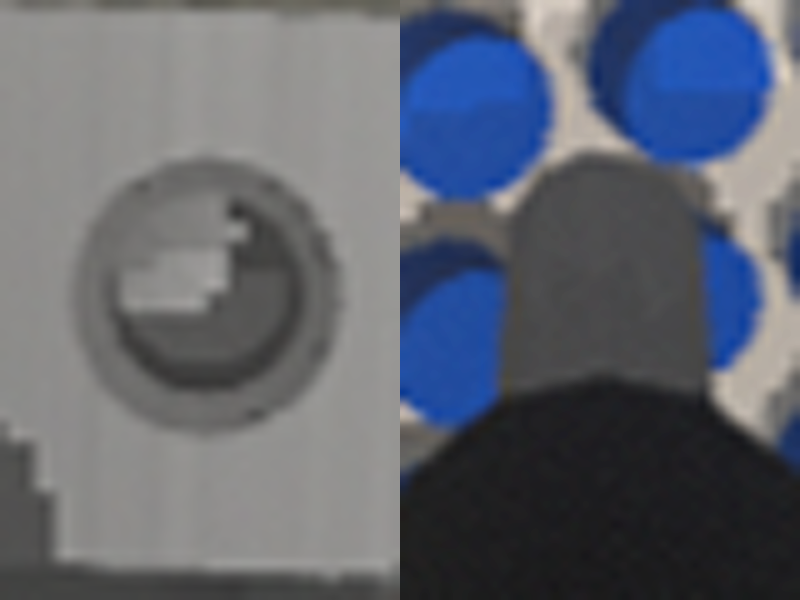

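```bash
python3 - <<'E'
from h import *
p=state()['eef_pos'];g=at('w2',283.25,134.15,.19);t=at('w2',280.05,227.4,p[2]-.069)
print(p,g,t,'move',g-t)
print(proj('w2',[g[0]-.055,g[1],.19]))
E
```

```text
[0.53616588 0.05390004 0.30944774] [0.53859586 0.11402338 0.19      ] [0.53618067 0.05365367 0.24044774] move [ 0.00241519  0.06036971 -0.05044774]
[215.07759491 133.96421498]
```

{"fn": "jog_arm", "kwargs": {"plan": [[[1,0,1.2,-30,0,0,0],[1,0,1.2,-25.3,0,0,0],[1,0,0,-5,0,0,0],[1,0,0,0,0,0,0],[1,15,0,0,0,0,0],[1,15,0,0,0,0,0],[1,12,0,0,0,0,0],[1,0,0,0,0,0,0],[1,0,0,0,0,0,0]]]}}

```text
time: 6.58
eef_pos: [0.5386, 0.1136, 0.2675]
tool_rot: [[-0.001, 1.0, 0.001], [-0.0, 0.001, -1.0], [-1.0, -0.001, 0.0]]
contact_force: [0.6, -0.3, -0.2]
gripper_width: 0.29
```

{"fn": "jog_arm", "kwargs": {"plan": [[[1,4,0,0,0,0,0],[1,4,0,0,0,0,0],[1,4,0,0,0,0,0],[1,0,0,0,0,0,0]]]}}

```text
time: 6.92
eef_pos: [0.5384, 0.1148, 0.2546]
tool_rot: [[-0.001, 1.0, 0.002], [-0.0, 0.002, -1.0], [-1.0, -0.001, 0.0]]
contact_force: [0.2, -0.4, -1.2]
gripper_width: 0.286
```

The tip has entered the hole with almost no force. I continue down toward the rim.

{"fn": "jog_arm", "kwargs": {"plan": [[[1,4,0,0,0,0,0],[1,4,0,0,0,0,0],[1,4,0,0,0,0,0],[1,4,0,0,0,0,0],[1,3,0,0,0,0,0],[1,0,0,0,0,0,0]]]}}

```text
time: 7.42
eef_pos: [0.5384, 0.1149, 0.2355]
tool_rot: [[-0.001, 1.0, 0.002], [-0.0, 0.002, -1.0], [-1.0, -0.001, 0.0]]
contact_force: [-0.1, -0.1, -1.2]
gripper_width: 0.283
```

{"fn": "jog_arm", "kwargs": {"plan": [[[1,2,0,0,0,0,0],[1,2,0,0,0,0,0],[1,0,0,0,0,0,0],[0.2,0,0,0,0,0,0],[-0.2,0,0,0,0,0,0],[-1,0,0,0,0,0,0],[-1,0,0,0,0,0,0],[-1,0,0,0,0,0,0],[-1,0,0,0,0,0,0],[-1,0,0,0,0,0,0]]]}}

```text
time: 8.25
eef_pos: [0.5386, 0.1149, 0.2323]
tool_rot: [[0.0, 1.0, 0.002], [-0.0, 0.002, -1.0], [-1.0, 0.0, 0.0]]
contact_force: [-1.1, -0.2, -0.8]
gripper_width: 1.0
```

{"fn": "jog_arm", "kwargs": {"plan": [[[-1,-15,0,0,0,0,0],[-1,-25,0,0,0,0,0],[-1,-30,0,0,0,0,0],[-1,-15,0,0,0,0,0]]]}}

```text
time: 8.58
eef_pos: [0.539, 0.115, 0.3207]
tool_rot: [[0.003, 1.0, 0.002], [0.0, 0.002, -1.0], [-1.0, 0.003, -0.0]]
contact_force: [-0.4, 0.0, 0.3]
gripper_width: 0.999
```

```bash
python3 - <<'E'
from h import *
for n in('scene','side'): snap(n,n+'3')
c=lambda f,x,y:cv2.resize(np.clip(cv2.imread(f)[y:y+150,x:x+100]*1.3,0,255).astype(np.uint8),(400,600),interpolation=cv2.INTER_CUBIC)
cv2.imwrite('pics/d.png',np.hstack([c('pics/scene3.png',225,100),c('pics/side3.png',205,110)]))
E
```

```text
(no output)
```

View pics/d.png

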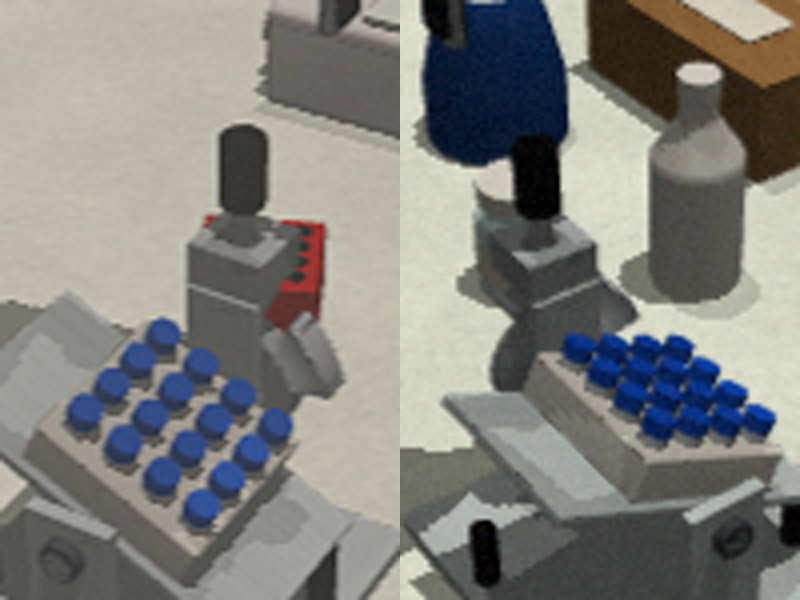

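The pin stands upright in the guide on the rim, with its grip clear above the block (scene crop (243,170), side crop (536,175)), and the near ledge is raised. I close the fingers and go above the near ledge.

{"fn": "jog_arm", "kwargs": {"plan": [[[1,0,-20,28.7,0,0,0],[1,0,-20,28.7,0,0,0],[1,0,-20,28.7,0,0,0],[1,0,-19,28.7,0,0,0],[1,30,0,0,0,0,0],[1,30,0,0,0,0,0],[1,30,0,0,0,0,0],[1,30,0,0,0,0,0],[1,25,0,0,0,0,0],[1,10,0,0,0,0,0],[1,0,0,0,0,0,0],[1,0,0,0,0,0,0]]]}}

```text
time: 9.68
eef_pos: [0.46, -0.0, 0.1627]
tool_rot: [[-0.0, 1.0, 0.002], [0.0, 0.002, -1.0], [-1.0, -0.0, -0.0]]
contact_force: [0.2, 0.5, 0.3]
gripper_width: 0.001
```

{"fn": "jog_arm", "kwargs": {"plan": [[[1,2,0,0,0,0,0],[1,2,0,0,0,0,0],[1,2,0,0,0,0,0],[1,2,0,0,0,0,0],[1,0,0,0,0,0,0]]]}}

```text
time: 10.1
eef_pos: [0.4598, -0.0001, 0.1543]
tool_rot: [[0.0, 1.0, 0.002], [-0.0, 0.002, -1.0], [-1.0, 0.0, 0.0]]
contact_force: [0.4, -1.0, 0.2]
gripper_width: 0.001
```

{"fn": "jog_arm", "kwargs": {"plan": [[[1,1.5,0,0,0,0,0],[1,1.5,0,0,0,0,0],[1,1.5,0,0,0,0,0],[1,1.5,0,0,0,0,0],[1,1.5,0,0,0,0,0],[1,1.5,0,0,0,0,0],[1,1.5,0,0,0,0,0],[1,1.5,0,0,0,0,0],[1,1.5,0,0,0,0,0],[1,1.5,0,0,0,0,0],[1,1.5,0,0,0,0,0],[1,1.5,0,0,0,0,0]]]}}

```text
time: 11.1
eef_pos: [0.4598, -0.0, 0.1361]
tool_rot: [[-0.0, 1.0, 0.002], [0.0, 0.002, -1.0], [-1.0, -0.0, -0.0]]
contact_force: [-0.8, -0.1, 0.2]
gripper_width: 0.0
```

{"fn": "jog_arm", "kwargs": {"plan": [[[1,1.5,0,0,0,0,0],[1,1.5,0,0,0,0,0],[1,1.5,0,0,0,0,0],[1,1.2,0,0,0,0,0],[1,1.2,0,0,0,0,0],[1,1.2,0,0,0,0,0]]]}}

```text
time: 11.6
eef_pos: [0.4599, -0.0, 0.1281]
tool_rot: [[0.0, 1.0, 0.002], [-0.0, 0.002, -1.0], [-1.0, 0.0, 0.0]]
contact_force: [-0.2, -0.5, 0.5]
gripper_width: -0.0
```

{"fn": "jog_arm", "kwargs": {"plan": [[[1,1,0,0,0,0,0],[1,1,0,0,0,0,0],[1,1,0,0,0,0,0],[1,1,0,0,0,0,0],[1,1,0,0,0,0,0],[1,1,0,0,0,0,0],[1,1,0,0,0,0,0],[1,1,0,0,0,0,0]]]}}

```text
time: 12.27
eef_pos: [0.4599, -0.0, 0.1201]
tool_rot: [[0.0, 1.0, 0.002], [0.0, 0.002, -1.0], [-1.0, 0.0, -0.0]]
contact_force: [-0.2, -0.7, 0.5]
gripper_width: -0.003
```

```bash
python3 - <<'E'
from h import *
for n in('scene','side'): snap(n,n+'4')
c=lambda f,x,y:cv2.resize(np.clip(cv2.imread(f)[y:y+150,x:x+100]*1.3,0,255).astype(np.uint8),(400,600),interpolation=cv2.INTER_CUBIC)
cv2.imwrite('pics/e.png',np.hstack([c('pics/scene4.png',225,100),c('pics/side4.png',205,110)]))
print(state()['contact_force'])
E
```

```text
[-0.76722456 -0.24237798 -0.24937781]
```

View pics/e.png

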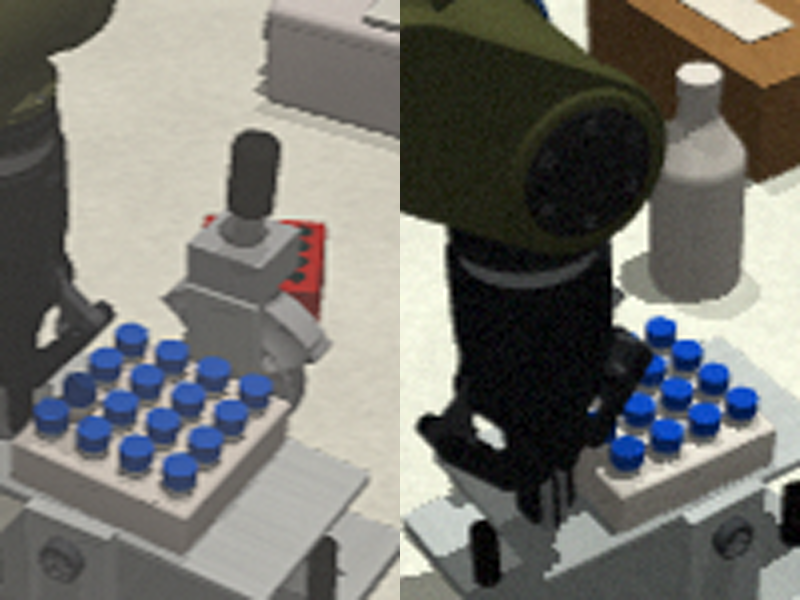

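The cradle is following the fingers and is nearly level. The pin is still up on the rim, at scene crop (252,175). I continue gently, watching the force.

{"fn": "jog_arm", "kwargs": {"plan": [[[1,0.7,0,0,0,0,0],[1,0.7,0,0,0,0,0],[1,0.7,0,0,0,0,0],[1,0.7,0,0,0,0,0],[1,0.7,0,0,0,0,0],[1,0.7,0,0,0,0,0]]]}}

```text
time: 12.87
eef_pos: [0.4599, -0.0, 0.1159]
tool_rot: [[0.0, 1.0, 0.002], [-0.0, 0.002, -1.0], [-1.0, 0.0, 0.0]]
contact_force: [0.5, 0.2, -0.4]
gripper_width: -0.003
```

{"fn": "jog_arm", "kwargs": {"plan": [[[1,0.5,0,0,0,0,0],[1,0.5,0,0,0,0,0],[1,0,0,0,0,0,0],[1,0,0,0,0,0,0]]]}}

```text
time: 13.2
eef_pos: [0.4598, -0.0001, 0.115]
tool_rot: [[-0.0, 1.0, 0.002], [-0.0, 0.002, -1.0], [-1.0, -0.0, 0.0]]
contact_force: [-0.5, -0.9, 0.8]
gripper_width: 0.003
```

```bash
python3 - <<'E'
from h import *
for n in('scene','side'): snap(n,n+'5')
c=lambda f,x,y:cv2.resize(np.clip(cv2.imread(f)[y:y+150,x:x+100]*1.3,0,255).astype(np.uint8),(400,600),interpolation=cv2.INTER_CUBIC)
cv2.imwrite('pics/f.png',np.hstack([c('pics/scene5.png',225,100),c('pics/side5.png',205,110)]))
# pin grip top row via dark columns in scene
for k in '345':
    i=cv2.imread(f'pics/scene{k}.png').max(2)[100:175,278:296]; r=np.where((i<75).sum(1)>=6)[0]; print(k,r.min()+100,r.max()+100)
E
```

```text
3 132 174
4 133 174
5 140 174
```

View pics/f.png

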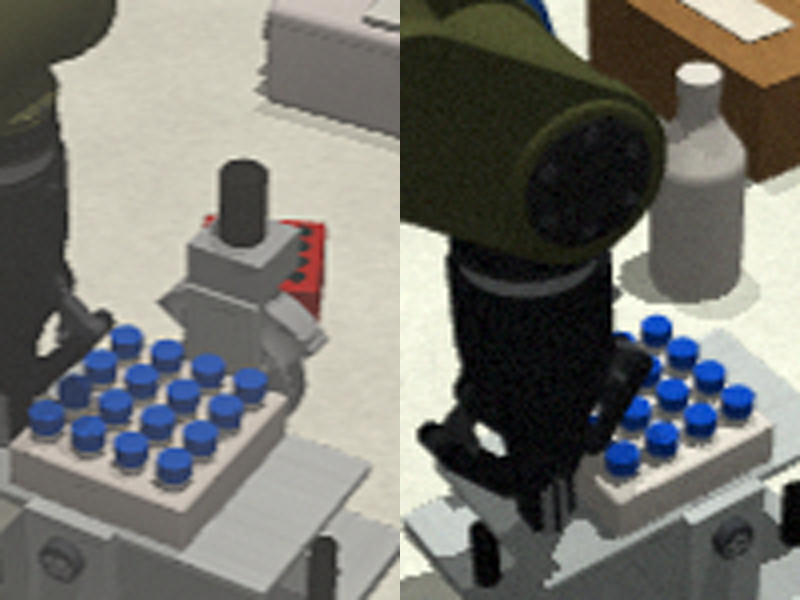

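The pin has dropped: its grip sits on the guide block with no shaft showing (scene crop (243,205)) and the cradle is level. I lift straight off and check again.

{"fn": "jog_arm", "kwargs": {"plan": [[[1,-3,0,0,0,0,0],[1,-10,0,0,0,0,0],[1,-30,0,0,0,0,0],[1,-40,0,0,0,0,0],[1,-40,0,0,0,0,0],[1,-30,-10,0,0,0,0],[1,0,-30,20,0,0,0],[1,0,-30,20,0,0,0],[1,0,0,30,0,0,0],[1,0,0,30,0,0,0],[1,0,0,0,0,0,0],[1,0,0,0,0,0,0]]]}}

```text
time: 14.3
eef_pos: [0.3898, -0.1011, 0.2688]
tool_rot: [[0.001, 1.0, -0.001], [-0.0, -0.001, -1.0], [-1.0, 0.001, 0.0]]
contact_force: [-0.2, 0.3, -0.4]
gripper_width: 0.004
```

{"fn": "jog_arm", "kwargs": {"plan": [[[1,0,0,0,0,0,0],[1,0,0,0,0,0,0],[1,0,0,0,0,0,0],[1,0,0,0,0,0,0],[1,0,0,0,0,0,0],[1,0,0,0,0,0,0],[1,0,0,0,0,0,0],[1,0,0,0,0,0,0],[1,0,0,0,0,0,0],[1,0,0,0,0,0,0],[1,0,0,0,0,0,0],[1,0,0,0,0,0,0]]]}}

```text
time: 15.3
eef_pos: [0.39, -0.1002, 0.268]
tool_rot: [[-0.0, 1.0, 0.002], [-0.0, 0.002, -1.0], [-1.0, -0.0, 0.0]]
contact_force: [0.7, -0.7, -0.3]
gripper_width: 0.001
```

```bash
python3 - <<'E'
from h import *
for n in('scene','side'): snap(n,n+'6')
c=lambda f,x,y:cv2.resize(np.clip(cv2.imread(f)[y:y+150,x:x+100]*1.3,0,255).astype(np.uint8),(400,600),interpolation=cv2.INTER_CUBIC)
cv2.imwrite('pics/g.png',np.hstack([c('pics/scene6.png',225,100),c('pics/side6.png',205,110)]))
# expected places at home/level
for n,o in(('scene6',(225,100)),('side6',(205,110))):
    for p in([.5386,.114,.23],[.4386,-.0385,.104],[.4386,.0775,.104],[.6386,-.0385,.104],[.6386,.0775,.104]): print(n,((proj(n,p)-o)*4).round(0))
E
```

```text
scene6 [243. 173.]
scene6 [-71. 466.]
scene6 [ 49. 349.]
scene6 [271. 595.]
scene6 [374. 462.]
side6 [139. 174.]
side6 [154. 582.]
side6 [ 36. 456.]
side6 [447. 422.]
side6 [319. 321.]
```

View pics/g.png

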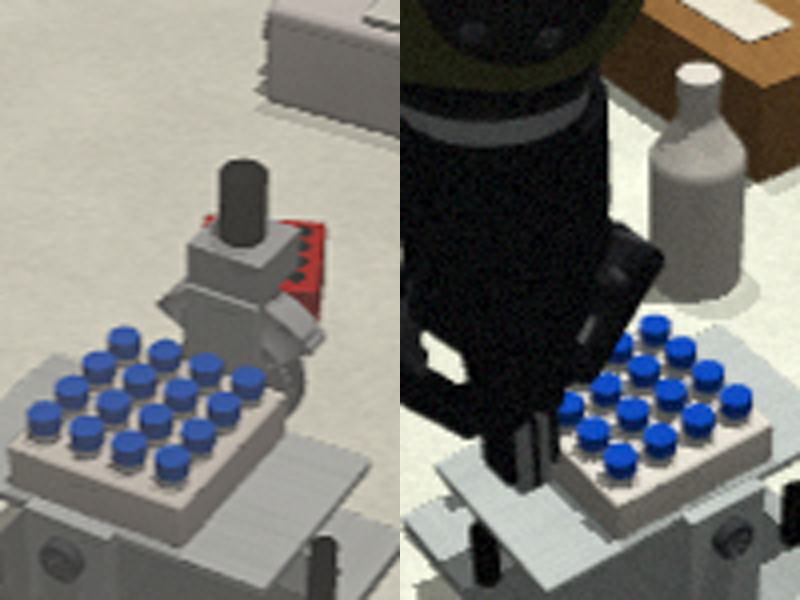

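The pin's grip top is at (243,173), exactly as predicted for home. The cradle corners are within a few enlarged pixels of those predicted for level, with the arm clear. Handing in.

```bash
python3 -c "
from cell import order;print(order.hand_in())"
```

```text
the job is handed in; nothing more can be done
None
```

The cradle is level and locked: the pin from the grey block is fully home in the guide hole. I handed the job in at about 15 s of the 48 s allowed; no verdict is reported.

- **What I did:** I stood the pin in the guide hole and let go of it. Then I pressed the raised near ledge down slowly with closed fingers until the pin dropped.
- **Forces:** The readings while pressing stayed under about 1 N, and the highest seen at any point was about 7 N, while gripping the pin.
- **Last check:** With the arm clear and a further second of waiting, the pin's grip sat on the guide block with no shaft showing, at the pixel predicted for fully home. The cradle corners were within about 2–3 mm of their level positions, roughly 0.03 rad.
- **Not measured:** I judged the cradle angle and pin height from pictures. I did not re-measure the bench items; the moves kept clear of them, and no picture showed one shifted. No check failed or disagreed.

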